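# Put the watch tray away in the warming cabinet and click its door shut

### The job

Two watches on a tray are to be warmed for their condensation test, but the tray still sticks out of the small warming cabinet. Push the tray all the way in until it stops against the back, with both watches left standing on it; then swing the cabinet's door to without slamming it and press it until its roller catch has clicked over and holds it fully shut. Leave the other things on the bench where they are.

Things in the scene. Friction and masses are not known exactly. Their poses are not given: they have to be found in the camera images.
- cabinet: White bench-top warming cabinet, fixed, 300 mm wide, 250 mm deep, 200 mm high. Origin: on the bench (z = 0) below the middle of the chamber's front opening, in the plane of that opening. x points into the chamber, y to the left as its user sees it, z up. Casing y -185 to +115 mm; right of y = -112 mm is a control column (not used).
- chamber_floor (a point): Middle of the front edge of the chamber floor, in the plane of the opening, 55 mm above the bench; axes as the cabinet's. The opening is 190 mm wide and 120 mm high (ceiling 175 mm above the bench). The chamber is 170 mm deep; its back wall is the tray's stop. Two low rails 158 mm apart guide the tray.
- tray: Loose aluminium tray, 160 mm long (x), 150 mm wide (y), 0.4 kg, lying on the chamber floor and sticking out 20 to 60 mm. Origin: centre of its underside, axes as the cabinet's. Side and rear walls 15 mm high. Fully in, its rear touches the back wall and its origin is at x = +90 mm in the cabinet's frame. Pushing it takes about 3 to 8 N.
- tray_front (a point): Middle of the top edge of the tray's front wall, on its outer face (80 mm in front of the tray's origin, 36 mm above its underside). This wall is a flat upright flange 36 mm high, 3 mm thick, 150 mm wide. With the tray fully in it stands 10 mm inside the plane of the opening.
- watch_a: Steel watch with a white dial, buckled round a black plastic cuff that stands loose on the tray, dial up: 55 x 53 mm, 53 mm high, 0.17 kg. Origin at the centre of its underside, z up.
- watch_b: The same with a black dial.
- door (a joint): Door angle in rad: 0 = fully shut, grows as it opens towards the user (1.57 = square to the front, limit 2.2). Vertical hinge on the left (+y). Slightly stiff: it stays where it is left. From about 0.11 rad down the catch resists (4 to 8 N at the free edge, more nearer the hinge); below about 0.04 rad the catch pulls the door on to 0 and holds it.
- door_hinge (a point): Point on the door's hinge line at the height of the door's top edge (z = 192 mm): 1 mm in front of the plane of the opening, at y = +113 mm in the cabinet's frame. It does not shift as the door turns.
- door_edge (a point): Top outer corner of the door's free edge: on the outer face, 225 mm from the hinge. Its x points from outer to inner face, y from free edge to hinge. The door is a flat white panel 225 mm wide, 167 mm high (25 to 192 mm above the bench), 22 mm thick, with a dark window; shut, its outer face is 23 mm in front of the plane of the opening.
- door_handle (a point): Middle of the upright steel bar handle, 10 mm thick, on the door's outer face: bar axis 22 mm out from the face, 203 mm from the hinge, bar from 60 to 157 mm above the bench. Between the hinge and the handle the outer face is clear and flat.
- catch (a point): The catch in the right-hand jamb: a sprung steel roller in a small pocket at y = -103 mm, 114 mm above the bench. As the door shuts, the steel tongue on its inner face near the free edge lifts the roller, passes under it and is held behind it.
- driver_stand: Bystander: round aluminium screwdriver stand, 110 mm across, 122 mm high. Origin at the centre of its underside.
- loupe: Bystander: black eye loupe, 42 mm across, 46 mm high. Origin at the centre of its underside.
- case_vice: Bystander: aluminium case holder, about 140 x 60 x 48 mm. Origin on its underside.
- oil_bottle: Bystander: amber bottle, 54 mm across, 110 mm high. Origin at the centre of its underside.
Not all that is in view belongs to the job. There is more than one size of the tray; the one meant has the size given above.

How it is judged:
By the outcome, as a careful person would: the job done as asked, in the order asked, and still so for the second after the job is handed in, with the robot touching nothing.
It also fails if it takes over 61 s, if anything falls off the work surface, if the arm or the gripper's body presses on something with over 40 N, if the wrist force passes 120 N, or if a joint passes its speed limit or range.

### The arm

A 6-joint arm with a two-finger parallel gripper is mounted at the origin on the work surface. World frame = base frame: x ahead of the robot, y to its left, z up, the work surface at z = 0. Lengths are in mm, angles in rad, forces in N, time in s.
With the tool pointing down it reaches from about 275 to 1000 mm from the base axis. Payload 8.4 kg.
Tool frame: the origin (TCP) lies midway between the tips of the shut fingers; the grasp point (between the pads) lies 19 mm behind it; z points along the fingers, y is the line along which they close (so a half turn about z gives the same grasp; the last joint's range is limited). The gripper opens to 85 mm and grips with 20 to 120 N. Pads are 22 mm wide; open, the fingers measure 114 mm over their backs; the gripper's body (76 mm by 85 mm) begins 54 mm behind the grasp point. The pads swing forward as they close: fully open they stand 13 mm farther back than shut.
Start: joints at [-1.333, 0.353, 1.633, -0, 1.155, -0.002], TCP at [148.441, -607.119, 231.281] pointing down, gripper open.
Joint ranges: [-2.63, 2.63], [-0.92, 2.1], [0.06, 2.66], [-1.3, 4.44], [0, 2.69], [-3.02, 3.02]. Speed limits (rad/s): [2.22, 2.22, 2.79, 3.14, 3.14, 3.14].

### API

Orientations are given as [roll, pitch, yaw] about the fixed x, y, z axes, in that order (R = Rz(yaw) Ry(pitch) Rx(roll)).
In Python, from rig import monitor, imaging, r gives the robot as it stands.
- The arm moves only by the tool drive_tool, never from a script. Its argument "plan" is a list of rows, each an object of numbers: "x", "y", "z": the shift along the tool's x, y, z in units of 50 mm (1.0 is 50 mm); "ax", "ay", "az": the turn, a rotation vector about the tool's x, y, z in units of 6 degrees (1.0 is 6 degrees); "hand": the finger opening in mm, from 0 to 85.4. In form: [{"x": .., "y": .., "z": .., "ax": .., "ay": .., "az": .., "hand": ..}, ...]. A call has 1 to 8 rows; each row is the pose to reach, as a shift and turn from the pose commanded when the call began, along the tool's axes at that moment; what a row does not reach only later rows make up. A row lasts 1/10 s, in which the tool goes at most 50 mm and 8.59 degrees, less where a joint would pass 70% of its speed; a pose out of reach is approached as far as the arm can. A call with a gripper value outside its range is refused whole. The fingers move at their own pace and stop on an object; "grip_force" is the grip in N (left out, the last holds). Time passes only in rows, so rows that repeat a pose let the fingers close. It gives the time, the measured TCP pose, the force, the opening and the grip force at its end, in the units of the state.
- monitor.sense(): the state, without advancing time (a new reading comes with each control period).
- imaging.grab_frame(name): name is "scene" or "top"; returns the picture (420x560x3 uint8, red, green, blue); there is no depth.
- imaging.camera_info(name): a dict with "mtx" (3x3 intrinsics, pixels), "R" (3x3) and "t" (3): a world point X has camera coordinates R X + t. Camera axes: x right, y down, z forward; pixel columns grow to the right and rows downward; lengths in mm; the calibration is good to about 2 mm. A picture is of the moment at which its call begins. camera_info takes no time and is no camera call.
- r.sign_off(): hands the job in; it is judged then, once.
The state is a dict: "clock": time; "qpos": joint angles; "qvel": joint speeds; "joint_efforts": joint torques, N m; "eef_pos": TCP position; "tcp_rot": TCP orientation; "contact_force": force on the tool from outside, world axes, zero at the start; "wrist_torque": the same for the moment, N m; "opening": opening from 0.0 (shut) to 1.0 (fully open); "grasp_force": force on a finger pad.
Only numpy, scipy, OpenCV 4.12 (cv2) and the standard library are available. Lean on these libraries where they do the work, as an engineer would, in place of code of your own. Each camera call takes 0.05 s, during which the arm holds its last target. There are 200 camera calls.

## Working session

There is one attempt and no reset: what is moved stays moved. The work goes in short steps, Python scripts to look and compute and a tool call to move; the robot and the scene stay as the last step left them, time stands still between calls to the robot, and variables do not carry over. Pictures are saved under pics/ and viewed, at most 10 in all, crops included, and the job is handed in when it is done.

Besides the shell and the picture viewer there is one more tool, called after "Emit:" as a command line: name --argument value ..., lists and objects as JSON in quotes. drive_tool: Moves the arm, as the interface text tells. Its arguments: {"type":"object","properties":{"plan":{"type":"array","items":{"type":"object","properties":{"x":{"type":"number"},"y":{"type":"number"},"z":{"type":"number"},"ax":{"type":"number"},"ay":{"type":"number"},"az":{"type":"number"},"hand":{"type":"number"}}}},"grip_force":{"type":"number"}},"required":["plan"]}

```bash
mkdir -p pics; ls
python3 - <<'E'
from rig import monitor, imaging, r
import cv2, numpy as np
for n in("scene","top"):
    cv2.imwrite(f"pics/{n}0.png",imaging.grab_frame(n)[:,:,::-1])
    c=imaging.camera_info(n);print(n,np.round(c["mtx"],1).tolist(),np.round(c["R"],3).tolist(),np.round(c["t"],1).tolist())
print(monitor.sense())
E
```

```text
pics
scene [[538.1, 0.0, 280.6], [0.0, 538.1, 209.7], [0.0, 0.0, 1.0]] [[0.097, -0.995, -0.004], [-0.873, -0.083, -0.481], [0.479, 0.05, -0.877]] [-53.7, 537.1, 1446.5]
top [[400.4, 0.0, 275.3], [0.0, 400.4, 207.0], [0.0, 0.0, 1.0]] [[-0.017, -1.0, 0.001], [-0.998, 0.017, -0.054], [0.054, -0.002, -0.999]] [4.4, 550.4, 1321.4]
{'clock': 0.1, 'qpos': array([-1.33342598e+00,  3.53568542e-01,  1.63405854e+00,  2.53916208e-06,
        1.15522456e+00, -2.40554168e-03]), 'qvel': array([ 9.44675342e-05, -1.40844748e-03, -1.07866537e-03,  2.27630401e-03,
       -9.90397878e-04,  9.40935310e-04]), 'joint_efforts': array([-3.46677289e-04, -6.06358194e+01, -3.42820787e+01, -7.42552447e-05,
        3.97061187e-03, -5.01472229e-06]), 'eef_pos': array([ 148.32332968, -606.69785656,  230.64375337]), 'tcp_rot': array([-3.14033368e+00, -5.35026577e-06,  2.39774862e-01]), 'contact_force': array([0.42751623, 0.26545759, 0.21474984]), 'wrist_torque': array([-0.01854194, -0.00264423,  0.02350514]), 'grasp_force': 0.0, 'opening': 0.999850790863855}
```

View pics/scene0.png

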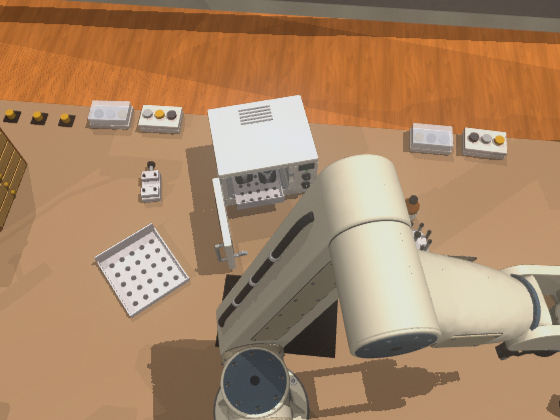

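View pics/top0.png

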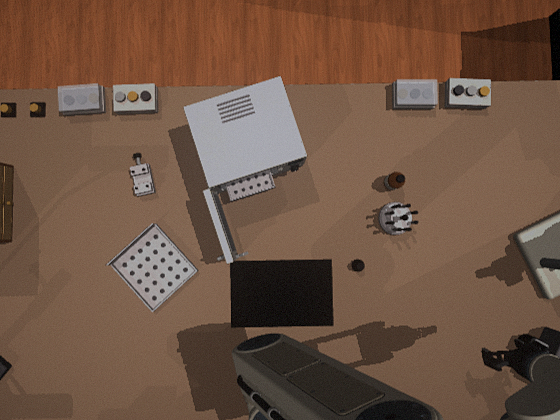

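The scene view shows the cabinet at about (262,150), with its door open at (228,220). The tray with the two watches sticks out of it at (258,190). The larger loose tray at (142,270) is not in the cabinet, so it is the decoy. In the top view the tray in the cabinet is at (250,186), the loose one at (152,267). I'll check both in an enlarged crop.

Run:
```python
import cv2, numpy as np
a=cv2.imread("pics/scene0.png")[90:275,195:325];b=cv2.imread("pics/top0.png")[70:270,175:315]
a=cv2.resize(a,None,fx=3,fy=3,interpolation=2);b=cv2.resize(b,None,fx=2.9,fy=2.9,interpolation=2)
h=max(a.shape[0],b.shape[0]);f=lambda i:cv2.copyMakeBorder(i,0,h-i.shape[0],0,0,0)
cv2.imwrite("pics/crop0.png",np.hstack([f(a),f(b)]));print(np.hstack([f(a),f(b)]).shape)
```

```text
(580, 796, 3)
```

View pics/crop0.png

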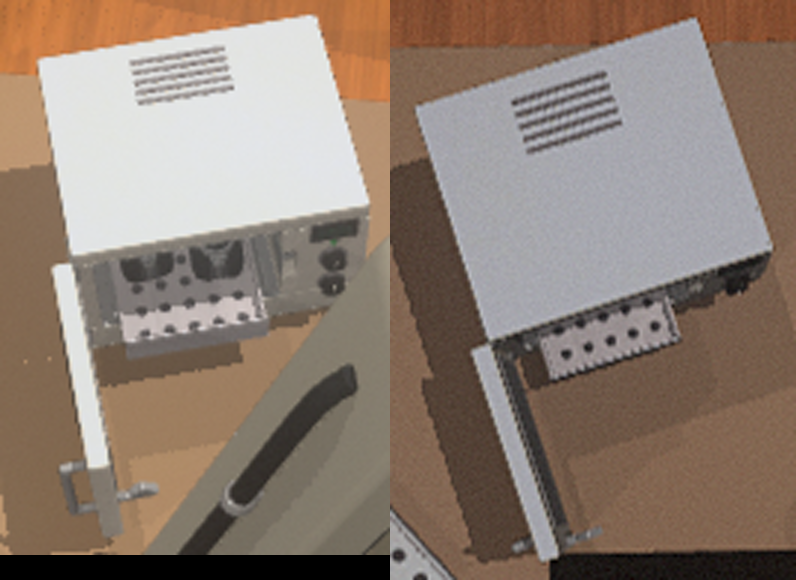

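The left crop shows watches A and B standing at the back of the tray in the chamber, with the front flange at (195,345). The right crop shows the roof corners at (417,106), (695,18), (771,247) and (490,343), the flange at (550,380)-(679,340), and the door's free edge at (548,557). The tray in the cabinet is the one meant, because it carries the watches and sits between the rails.

```bash
cat > h.py <<'E'
import numpy as np
from rig import imaging
def ray(n,u,v,z):
    c=imaging.camera_info(n);R,t=np.array(c["R"]),np.array(c["t"])
    o=-R.T@t;d=R.T@np.linalg.solve(c["mtx"],[u,v,1.]);return o+d*(z-o[2])/d[2]
def T(x,y,z): return ray("top",(x-390)/2.9+175,y/2.9+70,z)
def S(x,y,z): return ray("scene",x/3+195,y/3+90,z)
E
python3 - <<'E'
from h import *
np.set_printoptions(precision=1,suppress=True)
t=np.array([T(*p,200) for p in[(417,106),(695,18),(771,247),(490,343)]])
s=np.array([S(*p,200) for p in[(40,60),(317,16),(369,206),(75,257)]])
# casing corners in cabinet frame (origin at opening plane); fit rigid
M=np.array([[250,115],[250,-185],[0,-185],[0,115.]])
for q in(t,s,(t+s)/2):
    q=q[:,:2];A=M-M.mean(0);B=q-q.mean(0)
    th=np.arctan2((A[:,0]*B[:,1]-A[:,1]*B[:,0]).sum(),(A*B).sum());c,sn=np.cos(th),np.sin(th)
    Rm=np.array([[c,-sn],[sn,c]]);o=q.mean(0)-Rm@M.mean(0)
    print(q.round(0).tolist(),"yaw",th.round(4),"o",o,"res",(q-(M@Rm.T+o)).round(1).tolist())
W=lambda p:(Rm.T@(np.array(p[:2])-o))
print("flange T",W(T(550,380,91)),W(T(679,340,91)),"S",W(S(124,343,91)),W(S(266,318,91)))
print("door edge outer",W(T(542,558,192)),"inner",W(T(556,555,192)),"hinge outer",W(T(475,350,192)),"S edge",W(S(91,470,192)),W(S(108,466,192)))
from rig import monitor
E
```

```text
[[838.0, 255.0], [923.0, -26.0], [689.0, -97.0], [598.0, 184.0]] yaw 0.2997 o [632.2  75.7] res [[0.8, -4.0], [-2.3, 1.7], [2.2, 3.8], [-0.7, -1.5]]
[[839.0, 254.0], [925.0, -29.0], [688.0, -99.0], [601.0, 181.0]] yaw 0.2961 o [633.4  74. ] res [[-0.4, -2.5], [-1.7, 1.3], [0.5, 3.9], [1.6, -2.7]]
[[838.0, 255.0], [924.0, -27.0], [688.0, -98.0], [600.0, 183.0]] yaw 0.2979 o [632.8  74.8] res [[0.2, -3.3], [-2.0, 1.5], [1.4, 3.9], [0.4, -2.1]]
flange T [-44.2  78.5] [-46.2 -68.2] S [-40.8  78. ] [-41.1 -69.8]
door edge outer [-220.3  131.2] inner [-221.8  117.2] hinge outer [ -2.5 132.1] S edge [-223.2  130.2] [-222.4  114.5]
```

```bash
cat >> h.py <<'E'
from rig import monitor
from scipy.spatial.transform import Rotation as Ro
O=np.array([632.8,74.8,0]);YAW=.298;C=Ro.from_euler("z",YAW).as_matrix()
def go(cx,cy,cz,pitch=None,yaw=YAW,roll=np.pi):
    "row to reach TCP goal in the cabinet frame"
    s=monitor.sense();R=Ro.from_euler("xyz",s["tcp_rot"])
    d=R.inv().apply(O+C@[cx,cy,cz]-s["eef_pos"])/50
    w=np.zeros(3) if pitch is None else np.degrees((R.inv()*Ro.from_euler("xyz",[roll,pitch,yaw])).as_rotvec())/6
    print("xyz",d.round(2),"axyz",w.round(2))
def st():
    s=monitor.sense();print("t",s["clock"],"cab",(C.T@(s["eef_pos"]-O)).round(1),"rot",s["tcp_rot"].round(3),"Fcab",(C.T@s["contact_force"]).round(1),"q",s["qpos"].round(2),"op",round(s["opening"],2))
E
python3 -c "
from h import *
go(-140,0,230,-.75)"
```

```text
xyz [  9.85 -10.78   0.03] axyz [ 0.2   7.16 -0.53]
```

Emit:
drive_tool --plan '[{"x": 4.9, "y": -5.3}, {"x": 4.9, "y": -5.3}, {"x": 4.9, "y": -5.3}, {"x": 4.9, "y": -5.3}, {"x": 4.9, "y": -5.3}, {"x": 4.9, "y": -5.3}, {"x": 4.9, "y": -5.3}, {"x": 4.9, "y": -5.3}]'

```text
invalid input
```

```bash
python3 -c "
from h import *
st();go(-140,0,200,-.75)"
```

```text
t 0.1 cab [-663.2 -509.2  230.6] rot [-3.14 -0.    0.24] Fcab [0.5 0.1 0.2] q [-1.33  0.35  1.63  0.    1.16 -0.  ] op 1.0
xyz [  9.85 -10.78   0.63] axyz [ 0.2   7.16 -0.53]
```

Emit:
drive_tool --plan '[{"x": 0.7, "y": -0.7, "z": 0, "ax": 0, "ay": 0, "az": 0, "hand": 85}, {"x": 1.3, "y": -1.5, "z": 0, "ax": 0, "ay": 0, "az": 0, "hand": 85}, {"x": 2.0, "y": -2.2, "z": 0, "ax": 0, "ay": 0, "az": 0, "hand": 85}, {"x": 2.7, "y": -2.9, "z": 0, "ax": 0, "ay": 0, "az": 0, "hand": 85}, {"x": 3.4, "y": -3.7, "z": 0, "ax": 0, "ay": 0, "az": 0, "hand": 85}, {"x": 4.0, "y": -4.4, "z": 0, "ax": 0, "ay": 0, "az": 0, "hand": 85}, {"x": 4.7, "y": -5.1, "z": 0, "ax": 0, "ay": 0, "az": 0, "hand": 85}, {"x": 5.4, "y": -5.9, "z": 0, "ax": 0, "ay": 0, "az": 0, "hand": 85}]' --grip_force 20

```text
clock: 0.9
eef_pos: [339.8, -257.5, 231.3]
tcp_rot: [3.141, -0.0, 0.239]
contact_force: [1.0, -0.3, 0.4]
opening: 1.001
grasp_force: 0.0
```

```bash
python3 -c "
from h import *
st();go(-140,0,200,-.75)"
```

```text
t 0.9 cab [-377.7 -231.7  231.3] rot [ 3.141 -0.     0.239] Fcab [ 0.8 -0.6  0.4] q [-0.65  0.04  2.03  0.    1.07  0.68] op 1.0
xyz [ 4.47 -4.9   0.63] axyz [ 0.21  7.16 -0.53]
```

Emit:
drive_tool --plan '[{"x": 0.6, "y": -0.6, "z": 0.1, "ax": 0, "ay": 0.9, "az": -0.1, "hand": 85}, {"x": 1.1, "y": -1.2, "z": 0.2, "ax": 0, "ay": 1.8, "az": -0.1, "hand": 85}, {"x": 1.7, "y": -1.9, "z": 0.3, "ax": 0.1, "ay": 2.7, "az": -0.2, "hand": 85}, {"x": 2.2, "y": -2.5, "z": 0.3, "ax": 0.1, "ay": 3.6, "az": -0.3, "hand": 85}, {"x": 2.8, "y": -3.1, "z": 0.4, "ax": 0.1, "ay": 4.5, "az": -0.3, "hand": 85}, {"x": 3.4, "y": -3.7, "z": 0.5, "ax": 0.2, "ay": 5.4, "az": -0.4, "hand": 85}, {"x": 3.9, "y": -4.3, "z": 0.6, "ax": 0.2, "ay": 6.3, "az": -0.5, "hand": 85}, {"x": 4.5, "y": -4.9, "z": 0.6, "ax": 0.2, "ay": 7.2, "az": -0.5, "hand": 85}]'

```text
clock: 1.7
eef_pos: [486.2, 10.3, 204.3]
tcp_rot: [-3.126, -0.696, 0.297]
contact_force: [0.8, 0.3, 1.9]
opening: 0.996
grasp_force: 0.0
```

Run:
```python
from h import *
import cv2
st();go(-90,0,68,-.75)
a=imaging.grab_frame("scene")[80:290,180:380,::-1];b=imaging.grab_frame("top")[70:280,170:370,::-1]
cv2.imwrite("pics/c1.png",cv2.resize(np.hstack([a,b]),None,fx=2,fy=2,interpolation=2))
```

```text
t 1.7 cab [-159.1  -18.6  204.3] rot [-3.126 -0.696  0.297] Fcab [0.8 0.1 1.9] q [-0.21 -0.03  2.4   1.16  0.36  0.02] op 1.0
xyz [-0.69 -0.33  2.98] axyz [-0.14  0.52 -0.01]
```

View pics/c1.png

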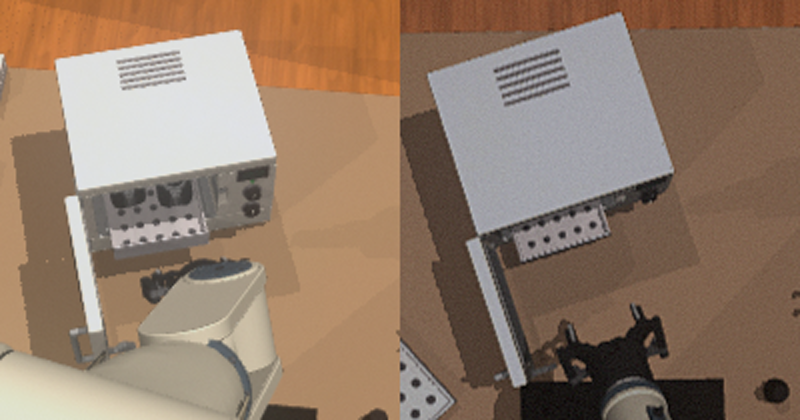

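Both views show the tray clear, the fingers in front of it at top (610,335), and the door edge at (515,380) clear to the left. I'll go down in front of the flange.

Emit:
drive_tool --plan '[{"x": -0.2, "y": -0.1, "z": 0.5, "ax": 0, "ay": 0.5, "az": 0, "hand": 85}, {"x": -0.3, "y": -0.2, "z": 1.0, "ax": -0.1, "ay": 0.5, "az": 0, "hand": 85}, {"x": -0.4, "y": -0.3, "z": 1.5, "ax": -0.1, "ay": 0.5, "az": 0, "hand": 85}, {"x": -0.5, "y": -0.3, "z": 2.0, "ax": -0.1, "ay": 0.5, "az": 0, "hand": 85}, {"x": -0.6, "y": -0.3, "z": 2.5, "ax": -0.1, "ay": 0.5, "az": 0, "hand": 85}, {"x": -0.7, "y": -0.3, "z": 3.0, "ax": -0.1, "ay": 0.5, "az": 0, "hand": 85}, {"x": -0.7, "y": -0.3, "z": 3.0, "ax": -0.1, "ay": 0.5, "az": 0, "hand": 85}, {"x": -0.7, "y": -0.3, "z": 3.0, "ax": -0.1, "ay": 0.5, "az": 0, "hand": 85}]'

```text
clock: 2.6
eef_pos: [548.2, 46.3, 65.5]
tcp_rot: [-3.133, -0.745, 0.295]
contact_force: [0.0, 0.4, -1.3]
opening: 0.997
grasp_force: 0.0
```

```bash
python3 -c "
from h import *
st();go(-50,2,66,-.75);go(10,2,66,-.75)"
```

```text
t 2.6 cab [-89.2  -2.4  65.5] rot [-3.133 -0.745  0.295] Fcab [ 0.1  0.3 -1.3] q [-0.08  0.44  2.41  2.56  0.49 -1.33] op 1.0
xyz [ 0.58 -0.09  0.53] axyz [-0.06  0.05 -0.02]
xyz [ 1.46 -0.08  1.34] axyz [-0.06  0.05 -0.02]
```

Emit:
drive_tool --plan '[{"x": 0.1, "y": -0.1, "z": 0.1, "ax": 0, "ay": 0, "az": 0, "hand": 85}, {"x": 0.2, "y": -0.1, "z": 0.18, "ax": 0, "ay": 0, "az": 0, "hand": 85}, {"x": 0.3, "y": -0.1, "z": 0.27, "ax": 0, "ay": 0, "az": 0, "hand": 85}, {"x": 0.4, "y": -0.1, "z": 0.36, "ax": 0, "ay": 0, "az": 0, "hand": 85}, {"x": 0.48, "y": -0.1, "z": 0.44, "ax": 0, "ay": 0, "az": 0, "hand": 85}, {"x": 0.56, "y": -0.1, "z": 0.51, "ax": 0, "ay": 0, "az": 0, "hand": 85}, {"x": 0.62, "y": -0.1, "z": 0.57, "ax": 0, "ay": 0, "az": 0, "hand": 85}, {"x": 0.68, "y": -0.1, "z": 0.63, "ax": 0, "ay": 0, "az": 0, "hand": 85}]'

```text
clock: 3.4
eef_pos: [591.3, 64.4, 68.0]
tcp_rot: [-3.137, -0.748, 0.296]
contact_force: [0.0, -0.6, -0.8]
opening: 0.994
grasp_force: 0.0
```

```bash
python3 -c "
from h import *
st();go(12,2,66,-.75)"
```

```text
t 3.4 cab [-42.8   2.2  68. ] rot [-3.137 -0.748  0.296] Fcab [-0.1 -0.5 -0.8] q [-0.02  0.46  2.33  2.59  0.42 -1.3 ] op 0.99
xyz [0.78 0.01 0.77] axyz [-0.04  0.02 -0.01]
```

Emit:
drive_tool --plan '[{"x": 0.06, "y": 0, "z": 0.06, "ax": 0, "ay": 0, "az": 0, "hand": 85}, {"x": 0.12, "y": 0, "z": 0.12, "ax": 0, "ay": 0, "az": 0, "hand": 85}, {"x": 0.18, "y": 0, "z": 0.18, "ax": 0, "ay": 0, "az": 0, "hand": 85}, {"x": 0.24, "y": 0, "z": 0.24, "ax": 0, "ay": 0, "az": 0, "hand": 85}, {"x": 0.3, "y": 0, "z": 0.3, "ax": 0, "ay": 0, "az": 0, "hand": 85}, {"x": 0.36, "y": 0, "z": 0.36, "ax": 0, "ay": 0, "az": 0, "hand": 85}, {"x": 0.42, "y": 0, "z": 0.42, "ax": 0, "ay": 0, "az": 0, "hand": 85}, {"x": 0.48, "y": 0, "z": 0.48, "ax": 0, "ay": 0, "az": 0, "hand": 85}]'

```text
clock: 4.2
eef_pos: [622.3, 74.1, 66.1]
tcp_rot: [-3.136, -0.746, 0.296]
contact_force: [-7.2, -1.9, 4.7]
opening: 0.996
grasp_force: 3.8
```

```bash
python3 -c "
from h import *
st();go(12,2,66,-.75)"
```

```text
t 4.2 cab [-10.3   2.4  66.1] rot [-3.136 -0.746  0.296] Fcab [-7.5  0.3  4.7] q [ 0.01  0.48  2.26  2.58  0.38 -1.26] op 1.0
xyz [0.33 0.01 0.3 ] axyz [-0.04  0.04 -0.02]
```

Emit:
drive_tool --plan '[{"x": 0.05, "y": 0, "z": 0.05, "ax": 0, "ay": 0, "az": 0, "hand": 85}, {"x": 0.1, "y": 0, "z": 0.1, "ax": 0, "ay": 0, "az": 0, "hand": 85}, {"x": 0.14, "y": 0, "z": 0.14, "ax": 0, "ay": 0, "az": 0, "hand": 85}, {"x": 0.18, "y": 0, "z": 0.18, "ax": 0, "ay": 0, "az": 0, "hand": 85}, {"x": 0.22, "y": 0, "z": 0.22, "ax": 0, "ay": 0, "az": 0, "hand": 85}, {"x": 0.25, "y": 0, "z": 0.25, "ax": 0, "ay": 0, "az": 0, "hand": 85}]'

```text
clock: 4.8
eef_pos: [639.3, 79.3, 65.5]
tcp_rot: [-3.136, -0.746, 0.296]
contact_force: [-8.8, -2.3, 6.0]
opening: 0.992
grasp_force: 4.2
```

```bash
python3 -c "
from h import *
st();go(22,2,66,-.75)"
```

```text
t 4.8 cab [ 7.5  2.4 65.5] rot [-3.136 -0.746  0.296] Fcab [-9.1  0.4  6. ] q [ 0.02  0.5   2.23  2.58  0.36 -1.24] op 0.99
xyz [0.22 0.01 0.19] axyz [-0.04  0.04 -0.01]
```

Emit:
drive_tool --plan '[{"x": 0.03, "y": 0, "z": 0.03, "ax": 0, "ay": 0, "az": 0, "hand": 85}, {"x": 0.06, "y": 0, "z": 0.06, "ax": 0, "ay": 0, "az": 0, "hand": 85}, {"x": 0.08, "y": 0, "z": 0.08, "ax": 0, "ay": 0, "az": 0, "hand": 85}, {"x": 0.1, "y": 0, "z": 0.1, "ax": 0, "ay": 0, "az": 0, "hand": 85}]'

```text
clock: 5.2
eef_pos: [645.9, 81.4, 65.3]
tcp_rot: [-3.136, -0.746, 0.296]
contact_force: [-6.8, -1.7, 4.6]
opening: 0.996
grasp_force: 3.7
```

```bash
python3 -c "
from h import *
st()"
```

```text
t 5.2 cab [14.5  2.4 65.3] rot [-3.136 -0.746  0.296] Fcab [-7.   0.4  4.6] q [ 0.02  0.5   2.21  2.57  0.36 -1.23] op 1.0
```

Emit:
drive_tool --plan '[{"x": 0.03, "y": 0, "z": 0.03, "ax": 0, "ay": 0, "az": 0, "hand": 85}, {"x": 0.05, "y": 0, "z": 0.05, "ax": 0, "ay": 0, "az": 0, "hand": 85}, {"x": 0.07, "y": 0, "z": 0.07, "ax": 0, "ay": 0, "az": 0, "hand": 85}]'

```text
clock: 5.5
eef_pos: [647.1, 82.0, 63.3]
tcp_rot: [-3.136, -0.74, 0.295]
contact_force: [-32.6, -10.1, 25.0]
opening: 0.996
grasp_force: 17.4
```

```bash
python3 -c "
from h import *
st()"
```

```text
t 5.5 cab [15.8  2.7 63.3] rot [-3.136 -0.74   0.295] Fcab [-34.2  -0.1  25. ] q [ 0.03  0.51  2.21  2.57  0.35 -1.23] op 1.0
```

It has stopped firmly: 34 N at the expected depth. I'll back off and look.

Emit:
drive_tool --plan '[{"x": -0.1, "y": 0, "z": -0.1, "ax": 0, "ay": 0, "az": 0, "hand": 85}, {"x": -0.4, "y": 0, "z": -0.4, "ax": 0, "ay": 0, "az": 0, "hand": 85}, {"x": -0.8, "y": 0, "z": -0.8, "ax": 0, "ay": 0, "az": 0, "hand": 85}, {"x": -1.1, "y": 0, "z": -1.3, "ax": 0, "ay": 0, "az": 0, "hand": 85}, {"x": -1.3, "y": 0, "z": -1.9, "ax": 0, "ay": 0, "az": 0, "hand": 85}, {"x": -1.4, "y": 0, "z": -2.6, "ax": 0, "ay": 0, "az": 0, "hand": 85}, {"x": -1.4, "y": 0, "z": -3.3, "ax": 0, "ay": 0, "az": 0, "hand": 85}, {"x": -1.4, "y": 0, "z": -3.8, "ax": 0, "ay": 0, "az": 0, "hand": 85}]'

```text
clock: 6.3
eef_pos: [477.9, 28.9, 157.9]
tcp_rot: [-3.137, -0.748, 0.296]
contact_force: [0.5, 0.8, 0.0]
opening: 0.996
grasp_force: 0.0
```

Run:
```python
from h import *
import cv2
st()
a=imaging.grab_frame("scene")[80:290,180:380,::-1];b=imaging.grab_frame("top")[70:280,170:370,::-1]
cv2.imwrite("pics/c2.png",cv2.resize(np.hstack([a,b]),None,fx=2,fy=2,interpolation=2))
```

```text
t 6.3 cab [-161.5    1.6  157.9] rot [-3.137 -0.748  0.296] Fcab [0.7 0.6 0. ] q [-0.16  0.08  2.5   1.97  0.34 -0.77] op 1.0
```

View pics/c2.png

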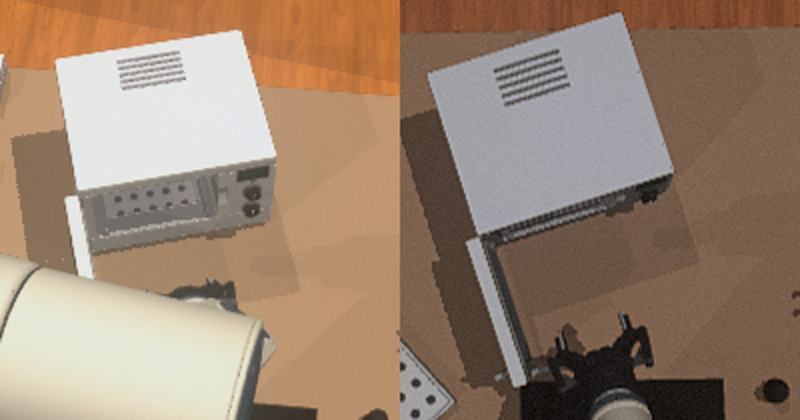

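The scene view shows the tray fully inside at (155,195), with its front edge behind the opening. Nothing has fallen forward. The door is still open at (75,235). I'll lift, straighten the tool, and cross over the door to its outer side.

Emit:
drive_tool --plan '[{"x": 0.4, "y": 0, "z": -0.5, "ax": 0, "ay": 0, "az": 0, "hand": 85}, {"x": 0.8, "y": 0, "z": -1.0, "ax": 0, "ay": -1, "az": 0, "hand": 60}, {"x": 1.2, "y": 0, "z": -1.5, "ax": 0, "ay": -2, "az": 0, "hand": 30}, {"x": 1.4, "y": 0, "z": -1.6, "ax": 0, "ay": -3, "az": 0, "hand": 0}, {"x": 1.4, "y": 0, "z": -1.6, "ax": 0, "ay": -4, "az": 0, "hand": 0}, {"x": 1.4, "y": 0, "z": -1.6, "ax": 0, "ay": -5, "az": 0, "hand": 0}, {"x": 1.4, "y": 0, "z": -1.6, "ax": 0, "ay": -6, "az": 0, "hand": 0}, {"x": 1.4, "y": 0, "z": -1.6, "ax": 0, "ay": -7.1, "az": 0, "hand": 0}]'

```text
clock: 7.2
eef_pos: [476.3, 28.8, 263.8]
tcp_rot: [-3.076, -0.362, 0.324]
contact_force: [-0.6, 1.5, -0.7]
opening: 0.001
grasp_force: 0.0
```

```bash
python3 -c "
from h import *
st();go(-161,190,260,0)"
```

```text
t 7.2 cab [-163.1    2.   263.8] rot [-3.076 -0.362  0.324] Fcab [-0.1  1.6 -0.7] q [-0.09 -0.08  2.12  0.28  0.81  0.98] op 0.0
xyz [ 0.1  -3.74  0.37] axyz [-0.67 -3.45  0.36]
```

Emit:
drive_tool --plan '[{"x": 0, "y": -0.4, "z": 0, "ax": -0.2, "ay": -1, "az": 0.1, "hand": 0}, {"x": 0, "y": -0.9, "z": 0, "ax": -0.4, "ay": -2, "az": 0.2, "hand": 0}, {"x": 0, "y": -1.5, "z": 0.1, "ax": -0.6, "ay": -3, "az": 0.3, "hand": 0}, {"x": 0.1, "y": -2.1, "z": 0.2, "ax": -0.7, "ay": -3.4, "az": 0.4, "hand": 0}, {"x": 0.1, "y": -2.7, "z": 0.3, "ax": -0.7, "ay": -3.4, "az": 0.4, "hand": 0}, {"x": 0.1, "y": -3.3, "z": 0.3, "ax": -0.7, "ay": -3.4, "az": 0.4, "hand": 0}, {"x": 0.1, "y": -3.7, "z": 0.4, "ax": -0.7, "ay": -3.4, "az": 0.4, "hand": 0}, {"x": 0.1, "y": -3.7, "z": 0.4, "ax": -0.7, "ay": -3.4, "az": 0.4, "hand": 0}]'

```text
clock: 8.0
eef_pos: [422.7, 211.3, 256.1]
tcp_rot: [-3.14, -0.005, 0.299]
contact_force: [-0.1, 0.2, 0.3]
opening: 0.0
grasp_force: 0.0
```

```bash
python3 -c "
from h import *
st();go(-161,190,145,0)"
```

```text
t 8.0 cab [-160.7  192.2  256.1] rot [-3.14  -0.005  0.299] Fcab [-0.   0.2  0.3] q [0.46 0.08 1.92 0.   1.13 1.73] op 0.0
xyz [-0.02  0.05  2.22] axyz [-0.02 -0.05  0.01]
```

Emit:
drive_tool --plan '[{"x": 0, "y": 0, "z": 0.5, "ax": 0, "ay": 0, "az": 0, "hand": 0}, {"x": 0, "y": 0, "z": 1.0, "ax": 0, "ay": 0, "az": 0, "hand": 0}, {"x": 0, "y": 0, "z": 1.5, "ax": 0, "ay": 0, "az": 0, "hand": 0}, {"x": 0, "y": 0, "z": 2.0, "ax": 0, "ay": 0, "az": 0, "hand": 0}, {"x": 0, "y": 0.1, "z": 2.2, "ax": 0, "ay": 0, "az": 0, "hand": 0}, {"x": 0, "y": 0.2, "z": 2.2, "ax": 0, "ay": 0, "az": 0, "hand": 0}, {"x": 0, "y": 0.4, "z": 2.2, "ax": 0, "ay": 0, "az": 0, "hand": 0}, {"x": 0, "y": 0.5, "z": 2.2, "ax": 0, "ay": 0, "az": 0, "hand": 0}]'

```text
clock: 8.8
eef_pos: [433.6, 183.1, 148.6]
tcp_rot: [3.139, -0.011, 0.294]
contact_force: [-0.4, 0.2, -0.5]
opening: 0.001
grasp_force: 0.0
```

```bash
python3 -c "
from h import *
st()
p=C.T@(monitor.sense()['eef_pos']-O)
for th in np.arange(1.6,-.01,-.1):
    c=np.array([-1,113])+160*np.array([-np.sin(th),-np.cos(th)])+36*np.array([-np.cos(th),np.sin(th)])
    print(th.round(2),c.round(0),((c-p[:2])/[50,-50]).round(2))"
```

```text
t 8.8 cab [-158.7  162.   148.6] rot [ 3.139 -0.011  0.294] Fcab [-0.3  0.3 -0.5] q [ 0.4   0.21  2.04 -0.    0.88  1.68] op 0.0
1.6 [-160.  154.] [-0.02  0.17]
1.5 [-163.  138.] [-0.09  0.49]
1.4 [-165.  121.] [-0.12  0.81]
1.3 [-165.  105.] [-0.12  1.14]
1.2 [-163.   89.] [-0.09  1.47]
1.1 [-160.   73.] [-0.03  1.79]
1.0 [-155.   57.] [0.07 2.1 ]
0.9 [-149.   42.] [0.2  2.41]
0.8 [-141.   27.] [0.36 2.69]
0.7 [-132.   14.] [0.54 2.96]
0.6 [-121.    1.] [0.75 3.21]
0.5 [-109.  -10.] [0.99 3.44]
0.4 [-96. -20.] [1.24 3.65]
0.3 [-83. -29.] [1.52 3.82]
0.2 [-68. -37.] [1.81 3.97]
0.1 [-53. -43.] [2.12 4.09]
-0.0 [-37. -47.] [2.43 4.18]
```

Emit:
drive_tool --plan '[{"x": -0.02, "y": 0.17, "z": 0, "ax": 0, "ay": 0, "az": 0, "hand": 0}, {"x": -0.06, "y": 0.35, "z": 0, "ax": 0, "ay": 0, "az": 0, "hand": 0}, {"x": -0.1, "y": 0.55, "z": 0, "ax": 0, "ay": 0, "az": 0, "hand": 0}, {"x": -0.12, "y": 0.8, "z": 0, "ax": 0, "ay": 0, "az": 0, "hand": 0}, {"x": -0.12, "y": 1.05, "z": 0, "ax": 0, "ay": 0, "az": 0, "hand": 0}, {"x": -0.1, "y": 1.3, "z": 0, "ax": 0, "ay": 0, "az": 0, "hand": 0}, {"x": -0.08, "y": 1.55, "z": 0, "ax": 0, "ay": 0, "az": 0, "hand": 0}, {"x": -0.03, "y": 1.8, "z": 0, "ax": 0, "ay": 0, "az": 0, "hand": 0}]'

```text
clock: 9.6
eef_pos: [457.3, 96.0, 147.7]
tcp_rot: [3.139, -0.008, 0.294]
contact_force: [1.3, 1.2, 0.4]
opening: -0.001
grasp_force: 0.6
```

```bash
python3 -c "
from h import *
st()
go(-141,27,146,0);go(-109,-10,146,0);go(-83,-29,146,0)"
```

```text
t 9.6 cab [-161.6   71.8  147.7] rot [ 3.139 -0.008  0.294] Fcab [1.6 0.7 0.4] q [ 0.21  0.21  2.05 -0.    0.87  1.48] op -0.0
xyz [0.41 0.89 0.04] axyz [ 0.03 -0.08 -0.04]
xyz [1.06 1.63 0.05] axyz [ 0.03 -0.08 -0.04]
xyz [1.58 2.01 0.05] axyz [ 0.03 -0.08 -0.04]
```

Emit:
drive_tool --plan '[{"x": 0.07, "y": 0.25, "z": 0, "ax": 0, "ay": 0, "az": 0, "hand": 0}, {"x": 0.16, "y": 0.48, "z": 0, "ax": 0, "ay": 0, "az": 0, "hand": 0}, {"x": 0.27, "y": 0.7, "z": 0, "ax": 0, "ay": 0, "az": 0, "hand": 0}, {"x": 0.41, "y": 0.89, "z": 0, "ax": 0, "ay": 0, "az": 0, "hand": 0}, {"x": 0.55, "y": 1.1, "z": 0, "ax": 0, "ay": 0, "az": 0, "hand": 0}, {"x": 0.72, "y": 1.3, "z": 0, "ax": 0, "ay": 0, "az": 0, "hand": 0}, {"x": 0.88, "y": 1.47, "z": 0, "ax": 0, "ay": 0, "az": 0, "hand": 0}, {"x": 1.06, "y": 1.63, "z": 0, "ax": 0, "ay": 0, "az": 0, "hand": 0}]'

```text
clock: 10.4
eef_pos: [532.3, 34.0, 148.5]
tcp_rot: [3.139, -0.009, 0.294]
contact_force: [-0.0, 0.7, 1.2]
opening: 0.003
grasp_force: 0.4
```

Run:
```python
from h import *
import cv2
st();go(-83,-29,146,0);go(-68,-37,146,0);go(-53,-43,146,0);go(-37,-47,146,0)
a=imaging.grab_frame("scene")[80:290,180:380,::-1];b=imaging.grab_frame("top")[70:280,170:370,::-1]
cv2.imwrite("pics/c3.png",cv2.resize(np.hstack([a,b]),None,fx=2,fy=2,interpolation=2))
```

```text
t 10.4 cab [-108.    -9.5  148.5] rot [ 3.139 -0.009  0.294] Fcab [0.2 0.7 1.2] q [ 0.06  0.31  1.91 -0.    0.91  1.34] op 0.0
xyz [0.5  0.39 0.06] axyz [ 0.03 -0.08 -0.04]
xyz [0.8  0.55 0.06] axyz [ 0.03 -0.08 -0.04]
xyz [1.1  0.66 0.06] axyz [ 0.03 -0.08 -0.04]
xyz [1.42 0.74 0.07] axyz [ 0.03 -0.08 -0.04]
```

View pics/c3.png

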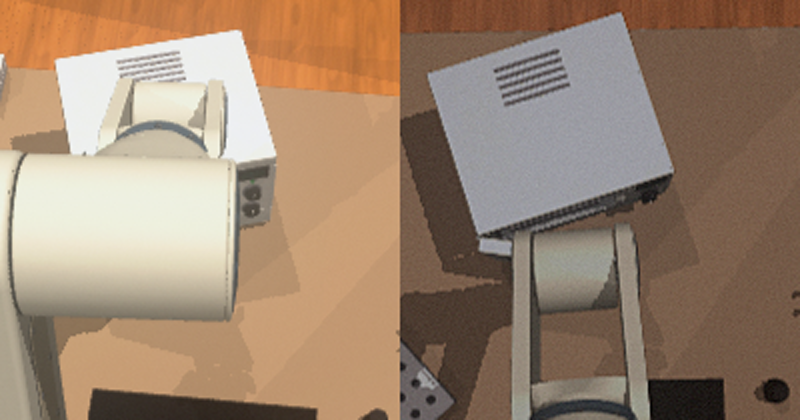

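The door has swung with the tool: its hinge end at (495,246) in the top view now points right. I'll continue more slowly.

Emit:
drive_tool --plan '[{"x": 0.13, "y": 0.11, "z": 0.05, "ax": 0, "ay": 0, "az": 0, "hand": 0}, {"x": 0.26, "y": 0.21, "z": 0.05, "ax": 0, "ay": 0, "az": 0, "hand": 0}, {"x": 0.38, "y": 0.3, "z": 0.05, "ax": 0, "ay": 0, "az": 0, "hand": 0}, {"x": 0.5, "y": 0.38, "z": 0.05, "ax": 0, "ay": 0, "az": 0, "hand": 0}, {"x": 0.62, "y": 0.45, "z": 0.05, "ax": 0, "ay": 0, "az": 0, "hand": 0}, {"x": 0.74, "y": 0.51, "z": 0.05, "ax": 0, "ay": 0, "az": 0, "hand": 0}, {"x": 0.84, "y": 0.56, "z": 0.05, "ax": 0, "ay": 0, "az": 0, "hand": 0}, {"x": 0.94, "y": 0.6, "z": 0.05, "ax": 0, "ay": 0, "az": 0, "hand": 0}]'

```text
clock: 11.3
eef_pos: [585.8, 19.5, 147.0]
tcp_rot: [3.138, -0.01, 0.294]
contact_force: [-0.9, 1.6, 5.1]
opening: -0.002
grasp_force: 0.0
```

```bash
python3 -c "
from h import *
st();go(-37,-47,146,0)"
```

```text
t 11.3 cab [-61.1 -39.1 147. ] rot [ 3.138 -0.01   0.294] Fcab [-0.4  1.8  5.1] q [ 0.03  0.38  1.8  -0.    0.95  1.31] op -0.0
xyz [0.48 0.16 0.02] axyz [ 0.03 -0.09 -0.04]
```

Emit:
drive_tool --plan '[{"x": 0.06, "y": 0.03, "z": 0, "ax": 0, "ay": 0, "az": 0, "hand": 0}, {"x": 0.12, "y": 0.05, "z": 0, "ax": 0, "ay": 0, "az": 0, "hand": 0}, {"x": 0.18, "y": 0.07, "z": 0, "ax": 0, "ay": 0, "az": 0, "hand": 0}, {"x": 0.23, "y": 0.09, "z": 0, "ax": 0, "ay": 0, "az": 0, "hand": 0}, {"x": 0.28, "y": 0.1, "z": 0, "ax": 0, "ay": 0, "az": 0, "hand": 0}, {"x": 0.33, "y": 0.1, "z": 0, "ax": 0, "ay": 0, "az": 0, "hand": 0}, {"x": 0.37, "y": 0.1, "z": 0, "ax": 0, "ay": 0, "az": 0, "hand": 0}, {"x": 0.4, "y": 0.1, "z": 0, "ax": 0, "ay": 0, "az": 0, "hand": 0}]'

```text
clock: 12.1
eef_pos: [602.9, 19.6, 145.4]
tcp_rot: [3.139, -0.002, 0.294]
contact_force: [-7.2, -4.6, 2.2]
opening: -0.004
grasp_force: 0.0
```

```bash
python3 -c "
from h import *
st()"
```

```text
t 12.1 cab [-44.8 -44.  145.4] rot [ 3.139e+00 -2.000e-03  2.940e-01] Fcab [-8.2 -2.2  2.2] q [ 0.03  0.41  1.76 -0.    0.97  1.31] op -0.0
```

Emit:
drive_tool --plan '[{"x": 0.06, "y": 0, "z": 0, "ax": 0, "ay": 0, "az": 0, "hand": 0}, {"x": 0.1, "y": 0, "z": 0, "ax": 0, "ay": 0, "az": 0, "hand": 0}, {"x": 0.14, "y": 0, "z": 0, "ax": 0, "ay": 0, "az": 0, "hand": 0}, {"x": 0.17, "y": 0, "z": 0, "ax": 0, "ay": 0, "az": 0, "hand": 0}, {"x": 0.2, "y": 0, "z": 0, "ax": 0, "ay": 0, "az": 0, "hand": 0}]'

```text
clock: 12.6
eef_pos: [613.6, 22.9, 146.5]
tcp_rot: [3.139, -0.005, 0.294]
contact_force: [-10.4, -3.8, 4.3]
opening: -0.004
grasp_force: 0.0
```

```bash
python3 -c "
from h import *
st()"
```

```text
t 12.6 cab [-33.6 -44.  146.5] rot [ 3.139 -0.005  0.294] Fcab [-11.   -0.5   4.3] q [ 0.04  0.42  1.74 -0.    0.98  1.31] op -0.0
```

Emit:
drive_tool --plan '[{"x": 0.03, "y": 0, "z": 0, "ax": 0, "ay": 0, "az": 0, "hand": 0}, {"x": 0.06, "y": 0, "z": 0, "ax": 0, "ay": 0, "az": 0, "hand": 0}, {"x": 0.08, "y": 0, "z": 0, "ax": 0, "ay": 0, "az": 0, "hand": 0}, {"x": 0.1, "y": 0, "z": 0, "ax": 0, "ay": 0, "az": 0, "hand": 0}]'

```text
clock: 13.0
eef_pos: [613.2, 23.4, 145.4]
tcp_rot: [3.141, 0.006, 0.294]
contact_force: [-27.8, -8.3, 14.5]
opening: 0.001
grasp_force: 0.0
```

```bash
python3 -c "
from h import *
st()"
```

```text
t 13.0 cab [-33.8 -43.4 145.4] rot [3.141 0.006 0.294] Fcab [-29.    0.2  14.5] q [ 0.04  0.43  1.73 -0.    0.99  1.32] op 0.0
```

Hard stop: 29 N with no further travel, at the shut position. I'll retreat and check.

Emit:
drive_tool --plan '[{"x": -0.1, "y": 0, "z": 0, "ax": 0, "ay": 0, "az": 0, "hand": 0}, {"x": -0.4, "y": 0, "z": 0, "ax": 0, "ay": 0, "az": 0, "hand": 0}, {"x": -1.0, "y": 0, "z": -0.1, "ax": 0, "ay": 0, "az": 0, "hand": 0}, {"x": -1.6, "y": 0.4, "z": -0.4, "ax": 0, "ay": 0, "az": 0, "hand": 0}, {"x": -2.2, "y": 0.9, "z": -0.8, "ax": 0, "ay": 0, "az": 0, "hand": 0}, {"x": -2.6, "y": 1.5, "z": -1.2, "ax": 0, "ay": 0, "az": 0, "hand": 0}, {"x": -3.0, "y": 2.2, "z": -1.4, "ax": 0, "ay": 0, "az": 0, "hand": 0}, {"x": -3.3, "y": 3.0, "z": -1.5, "ax": 0, "ay": 0, "az": 0, "hand": 0}]'

```text
clock: 13.8
eef_pos: [504.8, -167.8, 222.6]
tcp_rot: [3.137, -0.011, 0.295]
contact_force: [1.1, 0.4, 0.1]
opening: 0.001
grasp_force: 0.0
```

Emit:
drive_tool --plan '[{"x": -0.3, "y": 0.8, "z": 0, "ax": 0, "ay": 0, "az": 0, "hand": 0}, {"x": -0.6, "y": 1.6, "z": 0, "ax": 0, "ay": 0, "az": 0, "hand": 0}, {"x": -0.9, "y": 2.4, "z": 0, "ax": 0, "ay": 0, "az": 0, "hand": 0}, {"x": -1.2, "y": 3.2, "z": 0, "ax": 0, "ay": 0, "az": 0, "hand": 0}, {"x": -1.2, "y": 4.0, "z": 0, "ax": 0, "ay": 0, "az": 0, "hand": 0}, {"x": -1.2, "y": 4.6, "z": 0, "ax": 0, "ay": 0, "az": 0, "hand": 0}, {"x": -1.2, "y": 5.2, "z": 0, "ax": 0, "ay": 0, "az": 0, "hand": 0}, {"x": -1.2, "y": 5.2, "z": 0, "ax": 0, "ay": 0, "az": 0, "hand": 0}]'

```text
clock: 14.6
eef_pos: [523.6, -436.2, 221.0]
tcp_rot: [3.136, -0.01, 0.292]
contact_force: [0.2, 0.3, -0.2]
opening: 0.001
grasp_force: 0.0
```

Run:
```python
from h import *
import cv2
st()
a=imaging.grab_frame("scene")[80:290,180:380,::-1];b=imaging.grab_frame("top")[70:280,170:370,::-1]
cv2.imwrite("pics/c4.png",cv2.resize(np.hstack([a,b]),None,fx=2,fy=2,interpolation=2))
```

```text
t 14.6 cab [-254.5 -456.4  221. ] rot [ 3.136 -0.01   0.292] Fcab [ 0.2  0.2 -0.2] q [-0.7   0.44  1.52  0.01  1.17  0.58] op 0.0
```

View pics/c4.png

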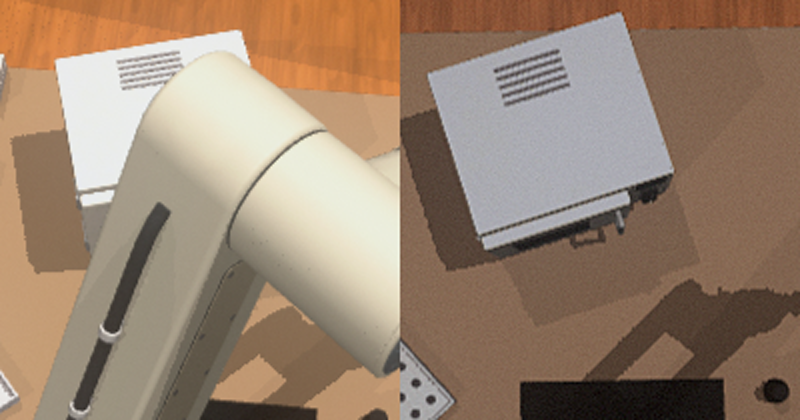

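In the top view the door lies along the front, from (484,249) to (632,205), with the handle at (620,220). I'll check that it is parallel to the roof edge in an enlargement.

Run:
```python
from h import *
import cv2
f=np.mean([imaging.grab_frame("top").astype(float) for _ in range(6)],0).astype(np.uint8)[145:205,200:320,::-1]
cv2.imwrite("pics/c5.png",cv2.resize(f,None,fx=6.6,fy=6.6,interpolation=cv2.INTER_CUBIC))
```

```text
(no output)
```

View pics/c5.png

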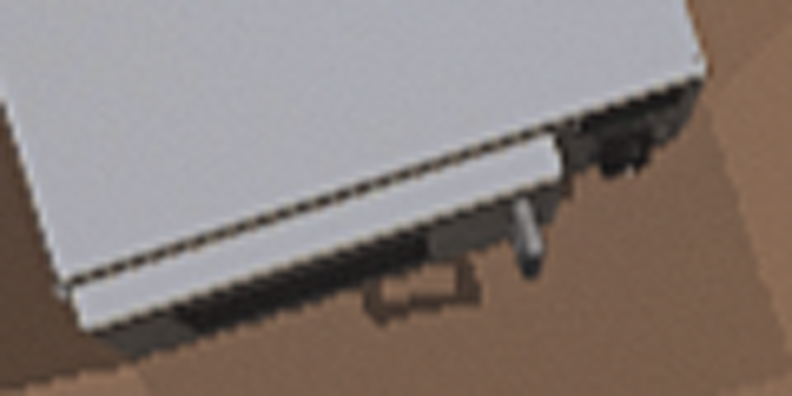

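The gap between the roof edge and the door is even over its whole length, (75,285) to (555,130), so the door is fully shut.

```bash
python3 -c "
from rig import r
print(r.sign_off())"
```

```text
the job is handed in; nothing more can be done
None
```

The tray is pushed in against the back stop and the door is pressed fully shut on its catch. I handed the job in at about 15 s of the 61 s. The watches were out of camera view once the tray was in, so I couldn't see them standing, but the push was slow and nothing had fallen forward.

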